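# Zero the stone carver's tally wheel click by click

## Robot

A 6-joint arm with a two-finger parallel gripper is mounted at the origin on the work surface. World frame = base frame: x ahead of the robot, y to its left, z up, the work surface at z = 0. Lengths are in m, angles in rad, forces in N, time in s.
With the tool pointing down it reaches from about 0.325 to 1 m from the base axis. Payload 5.1 kg.
Tool frame: the origin (TCP) lies between the finger pads; the fingertips stand 8 mm ahead of it and the grasp point (between the pads) lies 11 mm behind it; z points along the fingers, y is the line along which they close (so a half turn about z gives the same grasp; the last joint's range is limited). The gripper opens to 85 mm and grips with 20 to 120 N. Pads are 22 mm wide; open, the fingers measure 114 mm over their backs; the gripper's body (76 mm by 85 mm) begins 54 mm behind the grasp point. The pads swing forward as they close: fully open they stand 13 mm farther back than shut.
Start: joints at [-1.319, 0.124, 1.65, -0, 1.367, -0.083], TCP at [0.214, -0.614, 0.239] pointing down, gripper open.
Joint ranges: [-2.61, 2.61], [-1.02, 2.33], [0.03, 2.71], [-1.35, 4.49], [0.32, 2.68], [-2.91, 2.91]. Speed limits (rad/s): [2.57, 2.57, 3.14, 3.14, 3.14, 3.14].

## Interface

Orientations are given as a rotation vector (axis times angle).
In Python, from plant import state, snapshot, calibration, finish_job gives the robot as it stands.
- The arm moves only by the shell command python3 -m handwheel 'ROWS' [FORCE]. ROWS is a JSON object of lists of equal length, an entry for each row: "claw": the opening, from 0 (shut) to 1 (fully open); "linear": the shift along the tool's x, y, z in m, a list of three; "turn": the turn, a rotation vector about the tool's x, y, z in rad, a list of three. In form: {"claw": [claw, ...], "linear": [[dx, dy, dz], ...], "turn": [[rx, ry, rz], ...]}. A call has 1 to 8 rows; each row shifts and turns the commanded pose from where the row before left it, along the tool's axes as they then stand; what a row does not reach is not made up. A row lasts 1/12 s, in which the tool goes at most 41.7 mm and 7.16 degrees, less where a joint would pass 70% of its speed; a pose out of reach is approached as far as the arm can. A call is refused whole if a number of a shift passes 0.0417 or a number of a turn 0.125, either way. A call with a gripper value outside its range is refused whole. The fingers move at their own pace and stop on an object; FORCE is the grip in N (left out, the last holds). Time passes only in rows, so rows that do not move let the fingers close. It gives the time, the measured TCP pose, the force, the opening and the grip force at its end, in the units of the state.
- state(): the state, without advancing time (a new reading comes with each control period).
- snapshot(name): name is "scene" or "top" or "wrist"; returns the picture (480x640x3 uint8, red, green, blue); there is no depth.
- calibration(name): a dict with "fx", "fy", "cx", "cy" (pixels), "cam_to_world" (4x4, takes a point from camera to world coordinates); the wrist camera has in their place "T_tool_cam" (4x4, takes a point from camera to tool coordinates, whose origin is the TCP and whose axes are the flange's). Camera axes: x right, y up, looking along -z (the intrinsics and any distortion apply to the point x, -y, -z); pixel columns grow to the right and rows downward; lengths in m; the calibration is good to about 2 mm. A picture is of the moment at which its call begins: read the wrist's pose just before it. calibration takes no time and is no camera call.
- finish_job(): hands the job in; it is judged then, once.
The state is a dict: "time": time; "joint_positions": joint angles; "qd": joint speeds; "tau": joint torques, N m; "tcp_pos": TCP position; "tcp_rot": TCP orientation; "contact_force": force on the tool from outside, world axes, zero at the start; "torque": the same for the moment, N m; "gripper_width": finger opening in m; "finger_force": force on a finger pad.
Only numpy, scipy, OpenCV 4.12 (cv2) and the standard library are available. Lean on these libraries where they do the work, as an engineer would, in place of code of your own. Each camera call takes 0.05 s, during which the arm holds its last target. There are 200 camera calls.

## Task

The batch of carvings is finished, so set the bigger of the two tally counters back to zero: with a fingertip flick the edge of its lobed wheel clockwise (seen from above), one click per flick and letting it settle in each click, until the lobe with the upright pin stands in line with the pointer, and do not go past it. Only push the wheel, never force it, and leave the smaller counter and everything else on the slab where it is.

Things in the scene. Friction and masses are not known exactly. Their poses are not given: they have to be found in the camera images.
- big_counter: the bigger tally counter, screwed to the slab: a grey plate 185 x 145 mm, 10 mm thick, carrying a round hub (radius 40 mm, up to z 25 mm) and on it the wheel. Origin: on the wheel's upright axis, at slab level; +x points from the axis to the pointer, z up. The plate reaches 74 mm towards its -x, 110 mm towards +x, 72 mm to the sides
- big_axis (a point): centre of the bigger wheel's top face. Aluminium disc of radius 47 mm, six round lobes round it (radius 8 mm, centres 53 mm from the axis, 60 degrees apart; 122 mm across in all); underside 26 mm, top 42 mm above the slab. Outside the hub only the plate lies below, so a fingertip can stand between two lobes
- big_gap (a point): a fixed point of the counter, 64 mm from the axis and 34 mm high, opposite the pointer and 30 degrees anticlockwise from there: at every click it lies midway between two lobes (at rest, lobes stand at every 60 degrees from the pointer)
- big_wheel (a joint): angle of the bigger wheel, rad, growing clockwise seen from above; 0: zero lobe at the pointer; a click is 1.047. Starts 3 or 4 clicks before 0 (about -3.14 or -4.19); no stops, turns both ways. A spring detent holds it in its 6 clicks: 2 to 4 N at a lobe pushes it over; past half way it goes on to the next click, short of that it falls back
- big_zero (a point): top of the upright dark pin (11 mm thick, standing 18 mm above the wheel) on the bigger wheel's zero lobe, 60 mm above the slab, 53 mm from the axis
- big_pointer (a point): tip of the bigger counter's fixed pointer, a steel blade on a post, 70 mm from the wheel's axis, 44 mm above the slab; the post is up to 47 mm high and 85 to 107 mm from the axis
- small_counter: the smaller tally counter, same make and heights, wheel 88 mm across on a plate of 133 x 104 mm; origin on its wheel's axis at slab level. To be left alone
- small_zero (a point): top of the upright pin on the smaller counter's wheel, 38 mm from its axis. To be left where it is
- flat_chisel: flat steel chisel lying down, 170 mm long, 12 mm thick; a bystander to be left where it is
- point_chisel: narrow steel chisel lying down, 140 mm long, 10 mm thick; a bystander to be left where it is
- hammer: hammer lying down, handle towards its -x; a bystander to be left where it is
- elephant: carved grey stone elephant standing, about 85 x 46 mm, 62 mm high; a bystander to be left where it is
- stone_lamp: small turned grey stone lamp stand, 60 mm across, 55 mm high; a bystander to be left where it is
- stone_bowl: grey stone bowl, 90 mm across, 40 mm high; a bystander to be left where it is
- offcut: dark stone offcut, 70 x 50 x 35 mm; a bystander to be left where it is
Mind the look-alikes: they are no part of the job. What is shaped like the big_counter but yellow is not meant.

How it is judged:
On the way, in this order (a step that is already met when the one before it is completed fails the run):
1. the bigger wheel has come to rest one click on from its start (its pin 53 mm from where it was) (velocity of joint big_wheel between -0.3 and 0.3 rad/s and distance of big_zero from where it was at the start of the episode between 0.045 and 0.061 m), for 0.15 s.
2. the bigger wheel has come to rest two clicks on from its start (its pin 92 mm from where it was) (velocity of joint big_wheel between -0.3 and 0.3 rad/s and distance of big_zero from where it was at the start of the episode between 0.086 and 0.0965 m), for 0.15 s.
3. the bigger wheel has come to rest three clicks on from its start (its pin 106 mm from where it was) (velocity of joint big_wheel between -0.3 and 0.3 rad/s and distance of big_zero from where it was at the start of the episode between 0.105 and 0.11 m), for 0.15 s.
At the end, for the whole second after the job is handed in: the bigger wheel rests with its zero lobe at the pointer (within 0.12 rad, slower than 0.3 rad/s), reached clockwise; the smaller wheel's pin is within 12 mm and every bystander within 15 mm of where it was (value of joint big_wheel between -0.12 and 0.12 rad and velocity of joint big_wheel between -0.3 and 0.3 rad/s and distance of small_zero from where it was at the start of the episode below 0.012 m and distance of each of flat_chisel, point_chisel, hammer, elephant, stone_lamp, stone_bowl, offcut from where it was at the start of the episode below 0.015 m); the robot touches nothing.
It fails at once if the bigger wheel is turned past the zero click (more than half a click beyond) (value of joint big_wheel above 0.523599 rad).
It fails at once if the bigger wheel is turned backwards (anticlockwise), beyond where it can start (value of joint big_wheel below -4.81711 rad).
It fails at once if the bigger counter is forced with more than 40 N (contact force between the fingers and big_counter above 40 N).
It fails at once if the smaller counter's wheel is turned (distance of small_zero from where it was at the start of the episode above 0.015 m).
It fails at once if a bystander is knocked, lifted or moved (distance of any of flat_chisel, point_chisel, hammer, elephant, stone_lamp, stone_bowl, offcut from where it was at the start of the episode above 0.02 m).
It also fails if it takes over 64 s, if anything falls off the work surface, if the arm or the gripper's body presses on something with over 40 N, if the wrist force passes 120 N, or if a joint passes its speed limit or range.

## Working session

There is one attempt and no reset: what is moved stays moved. The work goes in short steps, Python scripts to look and compute and a shell command to move; the robot and the scene stay as the last step left them, time stands still between calls to the robot, and variables do not carry over. Pictures are saved under pics/ and viewed, at most 10 in all, crops included, and the job is handed in when it is done.

```bash
mkdir -p pics; ls; python3 - <<'E'
from plant import *
import cv2,numpy as np
np.set_printoptions(precision=4,suppress=True)
for n in("top","scene"):
    cv2.imwrite(f"pics/{n}.png",snapshot(n)[:,:,::-1]); c=calibration(n);print(c)
s=state();print(s);print(calibration("wrist"))
E
```

```text
pics
{'fx': 434.0082677503966, 'fy': 434.0082677503966, 'cx': 321.1034097120772, 'cy': 243.03419988913228, 'cam_to_world': array([[ 0.011 ,  0.9852, -0.1712,  0.2593],
       [-0.9999,  0.0112,  0.0001,  0.0142],
       [ 0.002 ,  0.1712,  0.9852,  0.9727],
       [ 0.    ,  0.    ,  0.    ,  1.    ]])}
{'fx': 535.5376486911332, 'fy': 535.5376486911332, 'cx': 315.3069458263214, 'cy': 235.76378426811954, 'cam_to_world': array([[ 0.5926, -0.6634,  0.4568,  1.0687],
       [ 0.8054,  0.4954, -0.3254, -0.4732],
       [-0.0104,  0.5608,  0.8279,  1.2596],
       [ 0.    ,  0.    ,  0.    ,  1.    ]])}
{'time': 0.1, 'joint_positions': array([-1.3186,  0.1245,  1.6515,  0.    ,  1.3675, -0.0826]), 'qd': array([ 0.0027, -0.0017, -0.0028,  0.0021, -0.0017,  0.0003]), 'tau': array([  0.0005, -42.4931, -36.6653,  -0.0001,   0.0039,  -0.    ]), 'tcp_pos': array([ 0.2134, -0.6134,  0.2382]), 'tcp_rot': array([-3.0958, -0.5231,  0.0002]), 'contact_force': array([-0.2886, -0.3366, -0.7164]), 'torque': array([-0.0523,  0.0425, -0.0024]), 'finger_force': 0.0, 'gripper_width': 0.08543621222857486}
{'fx': 342.3739432076531, 'fy': 342.3739432076531, 'cx': 321.646264557087, 'cy': 242.49530721639238, 'T_tool_cam': array([[ 0.    ,  0.9533,  0.3021,  0.078 ],
       [ 1.    ,  0.0002, -0.0009, -0.0011],
       [-0.0009,  0.3021, -0.9533, -0.1348],
       [ 0.    ,  0.    ,  0.    ,  1.    ]])}
```

View pics/top.png

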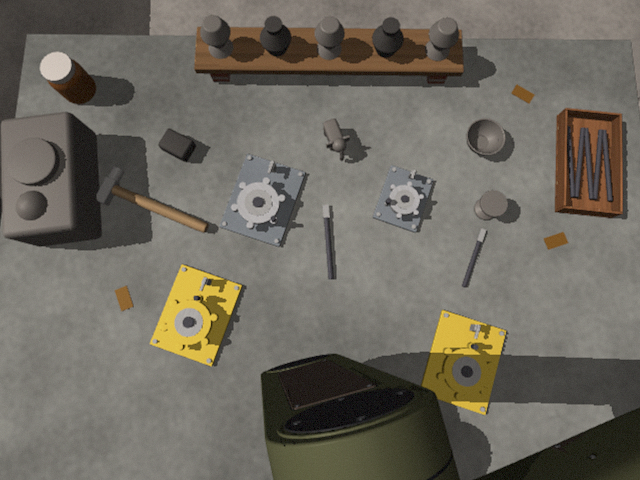

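View pics/scene.png

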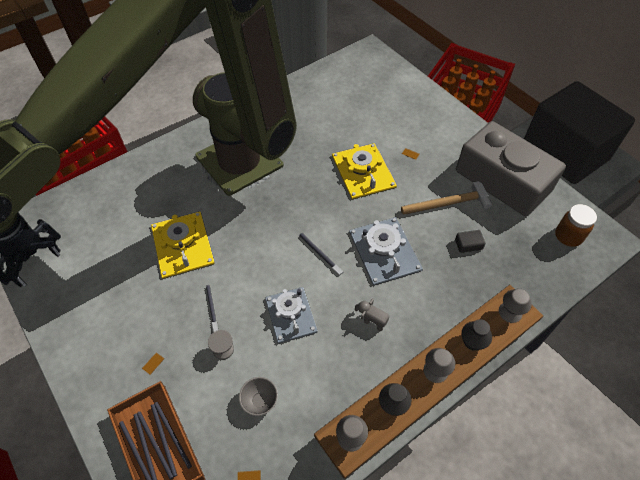

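The top view shows the grey big counter with its hub at (260,203) and its pointer towards (270,168). The small counter is at (405,199), and the yellow ones are decoys. I'll localise it next.

```bash
cat > h.py <<'E'
import numpy as np,cv2
from plant import *
np.set_printoptions(precision=4,suppress=True)
from scipy.spatial.transform import Rotation as R
def T(n):
    c=calibration(n)
    if n!="wrist": return c,c["cam_to_world"]
    s=state();M=np.eye(4);M[:3,:3]=R.from_rotvec(s["tcp_rot"]).as_matrix();M[:3,3]=s["tcp_pos"]
    return c,M@c["T_tool_cam"]
def ray(n,u,v,z):
    c,M=T(n);d=M[:3,:3]@np.array([(u-c["cx"])/c["fx"],-(v-c["cy"])/c["fy"],-1]);o=M[:3,3]
    return o+d*(z-o[2])/d[2]
def proj(n,p):
    c,M=T(n);q=np.linalg.inv(M)@np.append(p,1);return c["cx"]-c["fx"]*q[0]/q[2],c["cy"]+c["fy"]*q[1]/q[2]
E
python3 - <<'E'
from h import *
a=cv2.imread("pics/top.png")[145:255,210:320];b=cv2.imread("pics/scene.png")[205:295,340:430]
cv2.imwrite("pics/crop.png",np.hstack([cv2.resize(x,(400,400),interpolation=cv2.INTER_CUBIC) for x in(a,b)]))
print(ray("top",260,202,.042),ray("scene",385,238,.042))
print(ray("top",271,167,.044))
E
```

```text
[0.5117 0.1503 0.042 ] [0.5167 0.1538 0.042 ]
[0.5923 0.1282 0.044 ]
```

View pics/crop.png

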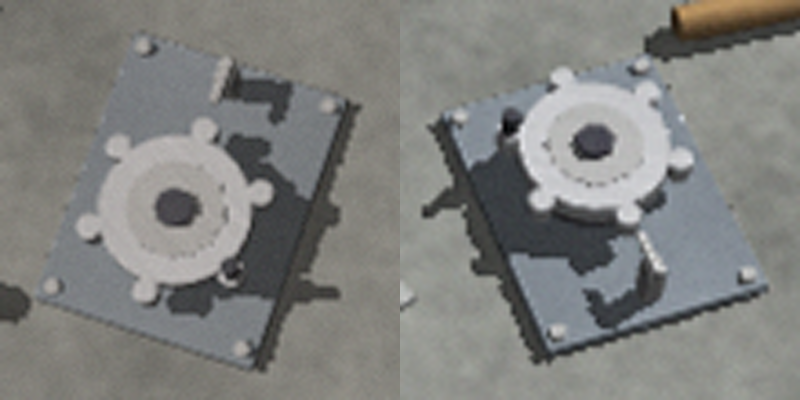

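The pin sits on the lobe 120° clockwise of the pointer, which is 4 clicks before zero. I'll carry the shut gripper over to the gap side and look from close by.

```bash

python3 -m handwheel '{"claw":[0,0,0,0,0,0,0,0],"linear":[[0.0196,-0.0263,0],[0.0196,-0.0263,0],[0.0196,-0.0263,0],[0.0196,-0.0263,0],[0.0196,-0.0263,0],[0.0196,-0.0263,0],[0.0196,-0.0263,0],[0.0196,-0.0263,0]],"turn":[[0,0,0],[0,0,0],[0,0,0],[0,0,0],[0,0,0],[0,0,0],[0,0,0],[0,0,0]]}'
python3 -m handwheel '{"claw":[0,0,0,0,0,0,0,0],"linear":[[0.0196,-0.0263,0],[0.0196,-0.0263,0],[0.0196,-0.0263,0],[0.0196,-0.0263,0],[0.0196,-0.0263,0],[0.0196,-0.0263,0],[0.0196,-0.0263,0],[0.0196,-0.0263,0]],"turn":[[0,0,0],[0,0,0],[0,0,0],[0,0,0],[0,0,0],[0,0,0],[0,0,0],[0,0,0]]}'
python3 -m handwheel '{"claw":[0,0,0,0,0,0,0,0],"linear":[[0.0196,-0.0263,0],[0.0196,-0.0263,0],[0.0196,-0.0263,0],[0.0196,-0.0263,0],[0.0196,-0.0263,0],[0.0196,-0.0263,0],[0.0196,-0.0263,0],[0.0196,-0.0263,0]],"turn":[[0,0,0],[0,0,0],[0,0,0],[0,0,0],[0,0,0],[0,0,0],[0,0,0],[0,0,0]]}'
python3 - <<'E'
from h import *
s=state();print(s["time"],s["tcp_pos"],s["tcp_rot"],s["gripper_width"],s["joint_positions"])
print(proj("wrist",[.512,.15,.042]),proj("wrist",[.58,.13,.044]))
cv2.imwrite("pics/w1.png",snapshot("wrist")[:,:,::-1])
E
```

```text
time: 0.77
tcp_pos: [0.2925, -0.3619, 0.2387]
tcp_rot: [-3.097, -0.523, 0.0]
contact_force: [0.6, 0.4, -0.9]
gripper_width: -0.0001
finger_force: 0.0
time: 1.43
tcp_pos: [0.3713, -0.1118, 0.239]
tcp_rot: [-3.098, -0.523, -0.0]
contact_force: [0.0, -0.8, 0.1]
gripper_width: 0.0
finger_force: 0.0
time: 2.1
tcp_pos: [0.4503, 0.1386, 0.2389]
tcp_rot: [3.097, 0.524, -0.001]
contact_force: [1.1, -0.0, -0.3]
gripper_width: 0.0
finger_force: 0.0
2.1 [0.4503 0.1386 0.2389] [ 3.0975  0.5241 -0.0007] 2.2092121981038746e-06 [ 0.1846 -0.2859  2.0356 -0.0001  1.3923  1.4201]
(np.float64(332.6383793337483), np.float64(151.70454712230696)) (np.float64(380.1717198688847), np.float64(84.2251257245768))
```

View pics/w1.png

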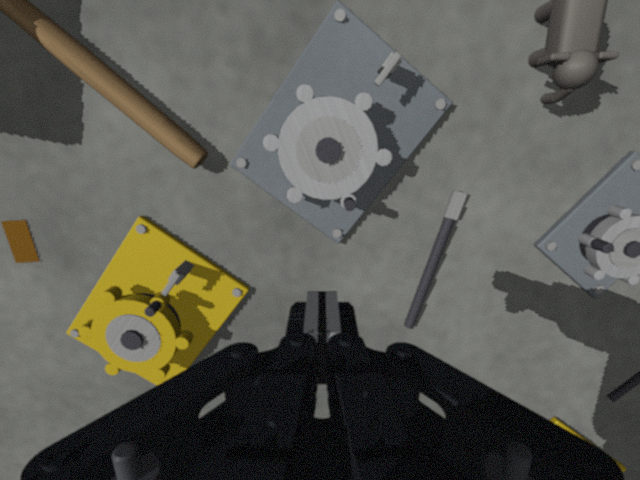

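This close view shows the wheel disc centred at about (329,148), with lobes at (305,92), (364,101), (384,157), (295,195) and (270,143). The pin lobe is at (349,201) and the pointer tip is around (378,82).

```bash
python3 - <<'E'
from h import *
im=cv2.imread("pics/w1.png");h=cv2.cvtColor(im,cv2.COLOR_BGR2HSV)
P=np.array([ray("wrist",u,v,.042)[:2] for u,v in[(364,101),(384,157),(349,201),(295,195),(270,143),(305,92)]])
print(P)
c=P.mean(0); d=P-c; print(c,np.linalg.norm(d,axis=1))
a=np.degrees(np.arctan2(d[:,1],d[:,0]))+60*np.arange(6); print(a%360)
phi=np.mean((a+180)%360-180);print(phi)
print("pointer",ray("wrist",378,82,.044)[:2]-c)
cor=[ray("wrist",u,v,.01)[:2] for u,v in[(338,1),(454,105),(338,243),(234,160)]]
k=np.mean([cor[0]-cor[3],cor[1]-cor[2]],0);print("plate dir",np.degrees(np.arctan2(k[1],k[0])))
f=np.radians(phi);m=np.mean(cor,0)-.018*np.array([np.cos(f),np.sin(f)]);print("axis from plate",m)
g=c+.064*np.array([np.cos(f+np.radians(210)),np.sin(f+np.radians(210))]);print("gap",g, "tool x yaw",phi+210-90)
s=state();M=R.from_rotvec(s["tcp_rot"]).as_matrix();print(np.degrees(np.arctan2(M[1,0],M[0,0])))
E
```

```text
[[0.5639 0.1434]
 [0.5246 0.1077]
 [0.4745 0.124 ]
 [0.4626 0.1757]
 [0.5011 0.2127]
 [0.5534 0.1959]]
[0.5133 0.1599] [0.0532 0.0534 0.0529 0.0532 0.0542 0.0538]
[341.982  342.1865 342.7728 342.756  343.0625 341.9319]
-17.551387742643115
pointer [ 0.0688 -0.0222]
plate dir -18.123782219637757
axis from plate [0.5138 0.1584]
gap [0.4509 0.1461] tool x yaw 102.4486122573569
19.382767269799594
```

```bash

python3 -m handwheel '{"claw":[0,0,0,0,0,0],"linear":[[0,0,0],[0,0,0],[0,0,0],[0,0,0],[0,0,0],[0,0,0]],"turn":[[0,0,-0.1208],[0,0,-0.1208],[0,0,-0.1208],[0,0,-0.1208],[0,0,-0.1208],[0,0,-0.1208]]}'
python3 -m handwheel '{"claw":[0,0,0,0,0,0,0,0],"linear":[[0,0,0.02],[0,0,0.02],[0,0,0.02],[0,0,0.02],[0,0,0],[0,0,0],[0,0,0],[0,0,0]],"turn":[[0,0,-0.1208],[0,0,-0.1208],[0,0,-0.1208],[0,0,-0.1208],[0,0,-0.1208],[0,0,-0.1208],[0,0,0],[0,0,0]]}'
python3 - <<'E'
from h import *
s=state();M=R.from_rotvec(s["tcp_rot"]).as_matrix();print(s["tcp_pos"],np.degrees(np.arctan2(M[1,0],M[0,0])))
print(proj("wrist",[.5135,.159,.042]))
cv2.imwrite("pics/w2.png",snapshot("wrist")[:,:,::-1])
E
```

```text
time: 2.65
tcp_pos: [0.4501, 0.1368, 0.2388]
tcp_rot: [-2.706, -1.596, 0.001]
contact_force: [-0.8, -0.2, 0.3]
gripper_width: -0.0001
finger_force: 0.0
time: 3.32
tcp_pos: [0.4502, 0.1367, 0.159]
tcp_rot: [-1.976, -2.442, 0.001]
contact_force: [0.3, -0.3, 1.0]
gripper_width: -0.0
finger_force: 0.0
[0.4502 0.1367 0.159 ] 102.06224484561575
(np.float64(408.15941062131515), np.float64(229.8055248886327))
```

View pics/w2.png

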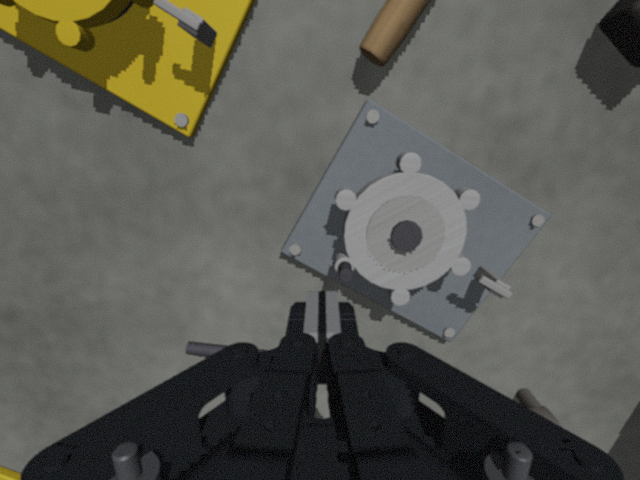

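The wheel disc is centred at about (405,230). Its lobes are at (410,162), (469,200), (461,266), (400,298) and (346,200), with the pin lobe at (343,266).

```bash
python3 - <<'E'
from h import *
P=np.array([ray("wrist",u,v,.042)[:2] for u,v in[(461,266),(400,298),(343,264),(346,200),(410,162),(469,200)]])
c=ray("wrist",405,230.5,.042)[:2]; print(P.mean(0),c); d=P-P.mean(0);print(np.linalg.norm(d,axis=1)); a=np.degrees(np.arctan2(d[:,1],d[:,0]))+60*np.arange(6); print(((a+180)%360-180))
s=state();M=R.from_rotvec(s["tcp_rot"]).as_matrix();print("tip px",proj("wrist",s["tcp_pos"]+M@[0,0,.008]))
E
```

```text
[0.5121 0.1554] [0.5116 0.158 ]
[0.0535 0.0545 0.053  0.0525 0.0537 0.0528]
[-17.6756 -17.7333 -19.9827 -17.7399 -17.78   -18.2982]
tip px (np.float64(320.5583795028634), np.float64(310.0256719557542))
```

```bash

python3 -m handwheel '{"claw":[0,0,0,0,0,0],"linear":[[0.007,0,0],[0,0,0.025],[0,0,0.025],[0,0,0.025],[0,0,0.02],[0,0,0]],"turn":[[0,0,0],[0,0,0],[0,0,0],[0,0,0],[0,0,0],[0,0,0]]}'
python3 -m handwheel '{"claw":[0,0,0,0,0,0],"linear":[[0,0,0.008],[0,0,0.008],[0,0,0.008],[0,0,0.008],[0,0,0],[0,0,0]],"turn":[[0,0,0],[0,0,0],[0,0,0],[0,0,0],[0,0,0],[0,0,0]]}'
python3 - <<'E'
from h import *
cv2.imwrite("pics/w3.png",snapshot("wrist")[:,:,::-1])
E
```

```text
time: 3.87
tcp_pos: [0.4454, 0.1434, 0.0601]
tcp_rot: [-1.97, -2.44, 0.01]
contact_force: [-1.0, 0.0, -0.8]
gripper_width: -0.0001
finger_force: 0.0
time: 4.37
tcp_pos: [0.4488, 0.1436, 0.0321]
tcp_rot: [-1.972, -2.445, 0.001]
contact_force: [-1.0, -1.1, 0.7]
gripper_width: -0.0003
finger_force: 0.0
```

View pics/w3.png

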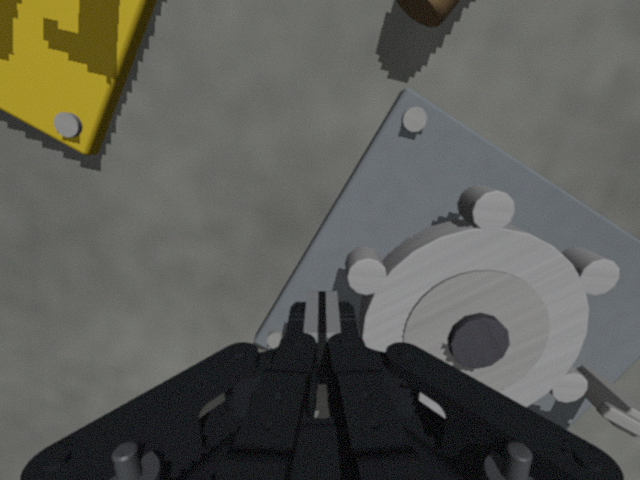

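The fingertip stands free in the gap with no contact. Now the first click, along a 60° arc at 65 mm radius.

```bash

python3 -m handwheel '{"claw":[0,0,0,0,0],"linear":[[0.0068,0.0004,0],[0.0068,0.0004,0],[0.0068,0.0004,0],[0.0068,0.0004,0],[0.0068,0.0004,0]],"turn":[[0,0,0.105],[0,0,0.105],[0,0,0.105],[0,0,0.105],[0,0,0.105]]}'
python3 -m handwheel '{"claw":[0,0,0,0,0,0,0,0],"linear":[[0.0068,0.0004,0],[0.0068,0.0004,0],[0.0068,0.0004,0],[0.0068,0.0004,0],[0.0068,0.0004,0],[0,0,0],[0,0,0],[0,0,0]],"turn":[[0,0,0.105],[0,0,0.105],[0,0,0.105],[0,0,0.105],[0,0,0.105],[0,0,0],[0,0,0],[0,0,0]]}'
python3 - <<'E'
from h import *
s=state();M=R.from_rotvec(s["tcp_rot"]).as_matrix();d=s["tcp_pos"][:2]-[.512,.157];print(np.degrees(np.arctan2(M[1,0],M[0,0])),np.linalg.norm(d),np.degrees(np.arctan2(d[1],d[0])))
a=snapshot("scene")[205:295,340:430,::-1];b=snapshot("wrist")[:,:,::-1]
cv2.imwrite("pics/f1.png",np.hstack([cv2.resize(a,(360,360)),cv2.resize(b,(440,360))]))
E
```

```text
time: 4.83
tcp_pos: [0.4515, 0.1772, 0.0331]
tcp_rot: [2.542, 1.843, 0.002]
contact_force: [1.1, -3.0, 0.2]
gripper_width: 0.0002
finger_force: 0.9
time: 5.5
tcp_pos: [0.4693, 0.2053, 0.0326]
tcp_rot: [2.931, 1.131, 0.0]
contact_force: [-0.2, -0.4, -0.4]
gripper_width: -0.0002
finger_force: 0.0
42.201417700734325 0.06451843346260758 131.4955619860992
```

View pics/f1.png

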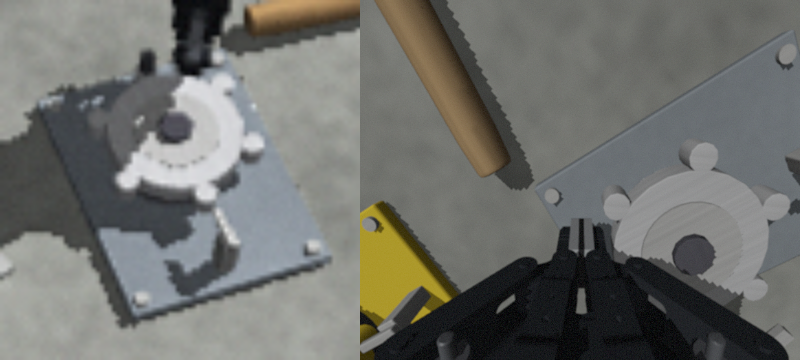

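The scene view shows the pin one lobe further on, next to the finger, which stands free in the gap. I'll lift, return along the arc, lower and flick again.

```bash

python3 -m handwheel '{"claw":[0,0,0,0,0],"linear":[[0,0,-0.02],[0,0,-0.03],[0,0,-0.02],[0,0,0],[0,0,0]],"turn":[[0,0,0],[0,0,0],[0,0,0],[0,0,0],[0,0,0]]}'
python3 -m handwheel '{"claw":[0,0,0,0,0],"linear":[[-0.0068,0.0004,0],[-0.0068,0.0004,0],[-0.0068,0.0004,0],[-0.0068,0.0004,0],[-0.0068,0.0004,0]],"turn":[[0,0,-0.105],[0,0,-0.105],[0,0,-0.105],[0,0,-0.105],[0,0,-0.105]]}'
python3 -m handwheel '{"claw":[0,0,0,0,0,0,0],"linear":[[-0.0068,0.0004,0],[-0.0068,0.0004,0],[-0.0068,0.0004,0],[-0.0068,0.0004,0],[-0.0068,0.0004,0],[0,0,0],[0,0,0]],"turn":[[0,0,-0.105],[0,0,-0.105],[0,0,-0.105],[0,0,-0.105],[0,0,-0.105],[0,0,0],[0,0,0]]}'
python3 - <<'E'
from h import *
s=state();M=R.from_rotvec(s["tcp_rot"]).as_matrix();d=s["tcp_pos"][:2]-[.512,.157];print(np.degrees(np.arctan2(M[1,0],M[0,0])),np.linalg.norm(d),np.degrees(np.arctan2(d[1],d[0])))
E
```

```text
time: 6.02
tcp_pos: [0.4701, 0.2056, 0.1038]
tcp_rot: [2.932, 1.128, 0.005]
contact_force: [-0.4, 0.4, -0.6]
gripper_width: 0.0
finger_force: 0.0
time: 6.43
tcp_pos: [0.4494, 0.1764, 0.1002]
tcp_rot: [-2.533, -1.857, 0.005]
contact_force: [-0.0, 0.7, -0.6]
gripper_width: -0.0
finger_force: 0.0
time: 7.02
tcp_pos: [0.4487, 0.143, 0.1008]
tcp_rot: [-1.975, -2.441, 0.003]
contact_force: [-0.1, -0.4, -0.2]
gripper_width: -0.0
finger_force: 0.0
102.05624124502779 0.06483929731228187 -167.56233372851148
```

```bash

python3 -m handwheel '{"claw":[0,0,0,0,0,0],"linear":[[0,0,0.02],[0,0,0.02],[0,0,0.02],[0,0,0.009],[0,0,0],[0,0,0]],"turn":[[0,0,0],[0,0,0],[0,0,0],[0,0,0],[0,0,0],[0,0,0]]}'
python3 -m handwheel '{"claw":[0,0,0,0,0],"linear":[[0.0068,0.0004,0],[0.0068,0.0004,0],[0.0068,0.0004,0],[0.0068,0.0004,0],[0.0068,0.0004,0]],"turn":[[0,0,0.105],[0,0,0.105],[0,0,0.105],[0,0,0.105],[0,0,0.105]]}'
python3 -m handwheel '{"claw":[0,0,0,0,0,0,0,0],"linear":[[0.0068,0.0004,0],[0.0068,0.0004,0],[0.0068,0.0004,0],[0.0068,0.0004,0],[0.0068,0.0004,0],[0,0,0],[0,0,0],[0,0,0]],"turn":[[0,0,0.105],[0,0,0.105],[0,0,0.105],[0,0,0.105],[0,0,0.105],[0,0,0],[0,0,0],[0,0,0]]}'
python3 -m handwheel '{"claw":[0,0,0,0,0],"linear":[[0,0,-0.02],[0,0,-0.03],[0,0,-0.02],[0,0,0],[0,0,0]],"turn":[[0,0,0],[0,0,0],[0,0,0],[0,0,0],[0,0,0]]}'
python3 - <<'E'
from h import *
s=state();M=R.from_rotvec(s["tcp_rot"]).as_matrix();d=s["tcp_pos"][:2]-[.512,.157];print(np.degrees(np.arctan2(M[1,0],M[0,0])),np.linalg.norm(d),np.degrees(np.arctan2(d[1],d[0])))
a=snapshot("scene")[205:295,340:430,::-1];b=snapshot("wrist")[:,:,::-1]
cv2.imwrite("pics/f2.png",np.hstack([cv2.resize(a,(360,360)),cv2.resize(b,(440,360))]))
E
```

```text
time: 7.52
tcp_pos: [0.4493, 0.1435, 0.0329]
tcp_rot: [-1.972, -2.444, 0.002]
contact_force: [-0.1, -0.4, 0.6]
gripper_width: 0.0001
finger_force: 0.0
time: 7.93
tcp_pos: [0.4525, 0.1773, 0.0348]
tcp_rot: [2.543, 1.842, 0.003]
contact_force: [0.4, -2.0, -0.6]
gripper_width: -0.0
finger_force: 0.9
time: 8.6
tcp_pos: [0.4703, 0.2052, 0.0341]
tcp_rot: [2.931, 1.131, 0.002]
contact_force: [-0.6, -0.5, 0.1]
gripper_width: -0.0
finger_force: 0.0
time: 9.02
tcp_pos: [0.4709, 0.2053, 0.105]
tcp_rot: [2.931, 1.129, 0.006]
contact_force: [-0.1, -0.2, -0.6]
gripper_width: -0.0
finger_force: 0.0
42.12633858116673 0.06341916897047209 130.3501153284492
```

View pics/f2.png

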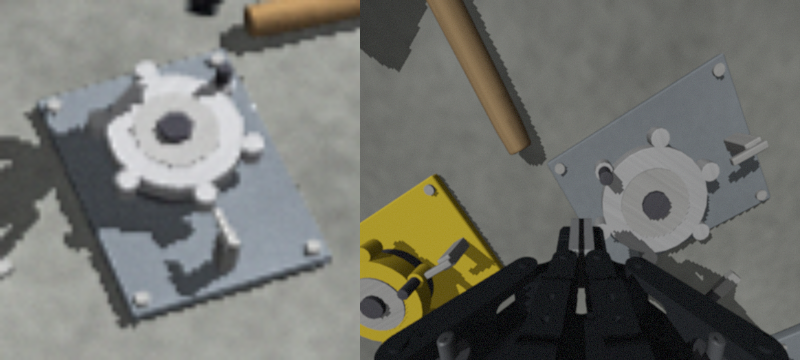

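Two clicks are done: the pin lobe is now two lobes short of the pointer. Next is the third.

```bash

python3 -m handwheel '{"claw":[0,0,0,0,0],"linear":[[-0.0068,0.0004,0],[-0.0068,0.0004,0],[-0.0068,0.0004,0],[-0.0068,0.0004,0],[-0.0068,0.0004,0]],"turn":[[0,0,-0.105],[0,0,-0.105],[0,0,-0.105],[0,0,-0.105],[0,0,-0.105]]}'
python3 -m handwheel '{"claw":[0,0,0,0,0,0,0],"linear":[[-0.0068,0.0004,0],[-0.0068,0.0004,0],[-0.0068,0.0004,0],[-0.0068,0.0004,0],[-0.0068,0.0004,0],[0,-0.001,0],[0,0,0]],"turn":[[0,0,-0.105],[0,0,-0.105],[0,0,-0.105],[0,0,-0.105],[0,0,-0.105],[0,0,0],[0,0,0]]}'
python3 -m handwheel '{"claw":[0,0,0,0,0,0],"linear":[[0,0,0.02],[0,0,0.02],[0,0,0.02],[0,0,0.01],[0,0,0],[0,0,0]],"turn":[[0,0,0],[0,0,0],[0,0,0],[0,0,0],[0,0,0],[0,0,0]]}'
python3 -m handwheel '{"claw":[0,0,0,0,0],"linear":[[0.0068,0.0004,0],[0.0068,0.0004,0],[0.0068,0.0004,0],[0.0068,0.0004,0],[0.0068,0.0004,0]],"turn":[[0,0,0.105],[0,0,0.105],[0,0,0.105],[0,0,0.105],[0,0,0.105]]}'
python3 -m handwheel '{"claw":[0,0,0,0,0,0,0,0],"linear":[[0.0068,0.0004,0],[0.0068,0.0004,0],[0.0068,0.0004,0],[0.0068,0.0004,0],[0.0068,0.0004,0],[0,0,0],[0,0,0],[0,0,0]],"turn":[[0,0,0.105],[0,0,0.105],[0,0,0.105],[0,0,0.105],[0,0,0.105],[0,0,0],[0,0,0],[0,0,0]]}'
python3 -m handwheel '{"claw":[0,0,0,0,0],"linear":[[0,0,-0.02],[0,0,-0.03],[0,0,-0.02],[0,0,0],[0,0,0]],"turn":[[0,0,0],[0,0,0],[0,0,0],[0,0,0],[0,0,0]]}'
python3 - <<'E'
from h import *
s=state();M=R.from_rotvec(s["tcp_rot"]).as_matrix();d=s["tcp_pos"][:2]-[.512,.157];print(np.degrees(np.arctan2(M[1,0],M[0,0])),np.linalg.norm(d),np.degrees(np.arctan2(d[1],d[0])))
a=snapshot("scene")[205:295,340:430,::-1];b=snapshot("wrist")[:,:,::-1]
cv2.imwrite("pics/f3.png",np.hstack([cv2.resize(a,(360,360)),cv2.resize(b,(440,360))]))
E
```

```text
time: 9.53
tcp_pos: [0.4502, 0.1762, 0.1012]
tcp_rot: [-2.533, -1.857, 0.006]
contact_force: [0.2, 0.3, -0.0]
gripper_width: -0.0001
finger_force: 0.0
time: 10.12
tcp_pos: [0.4484, 0.1426, 0.1018]
tcp_rot: [-1.975, -2.441, 0.003]
contact_force: [0.7, -0.1, 0.2]
gripper_width: 0.0003
finger_force: 0.0
time: 10.62
tcp_pos: [0.4489, 0.143, 0.0328]
tcp_rot: [-1.972, -2.444, 0.002]
contact_force: [0.2, 0.1, -0.6]
gripper_width: 0.0002
finger_force: 0.0
time: 11.03
tcp_pos: [0.4523, 0.1769, 0.0348]
tcp_rot: [2.543, 1.842, 0.002]
contact_force: [0.6, -2.8, 0.3]
gripper_width: -0.0004
finger_force: 0.9
time: 11.7
tcp_pos: [0.4701, 0.2048, 0.0341]
tcp_rot: [2.931, 1.131, 0.002]
contact_force: [-1.4, 0.3, 0.5]
gripper_width: 0.0
finger_force: 0.0
time: 12.12
tcp_pos: [0.4707, 0.2049, 0.105]
tcp_rot: [2.931, 1.129, 0.006]
contact_force: [0.2, 0.6, -1.0]
gripper_width: 0.0
finger_force: 0.0
42.125070834360514 0.0631918200806553 130.75361062587288
```

View pics/f3.png

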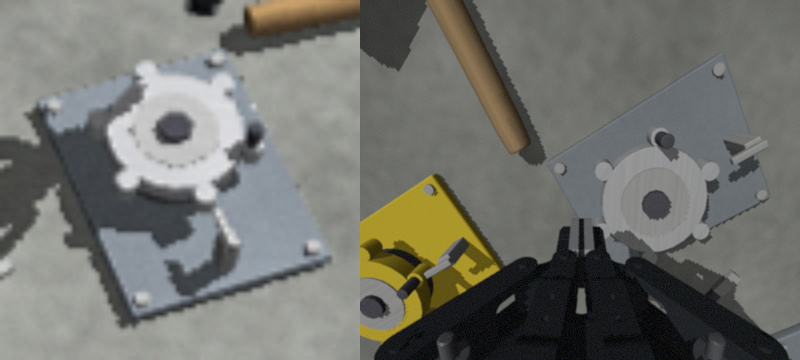

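Three clicks are done and the pin is one lobe short of the pointer. Now the fourth and last.

```bash

python3 -m handwheel '{"claw":[0,0,0,0,0],"linear":[[-0.0068,0.0004,0],[-0.0068,0.0004,0],[-0.0068,0.0004,0],[-0.0068,0.0004,0],[-0.0068,0.0004,0]],"turn":[[0,0,-0.105],[0,0,-0.105],[0,0,-0.105],[0,0,-0.105],[0,0,-0.105]]}'
python3 -m handwheel '{"claw":[0,0,0,0,0,0,0],"linear":[[-0.0068,0.0004,0],[-0.0068,0.0004,0],[-0.0068,0.0004,0],[-0.0068,0.0004,0],[-0.0068,0.0004,0],[0,-0.001,0],[0,0,0]],"turn":[[0,0,-0.105],[0,0,-0.105],[0,0,-0.105],[0,0,-0.105],[0,0,-0.105],[0,0,0],[0,0,0]]}'
python3 -m handwheel '{"claw":[0,0,0,0,0,0],"linear":[[0,0,0.02],[0,0,0.02],[0,0,0.02],[0,0,0.01],[0,0,0],[0,0,0]],"turn":[[0,0,0],[0,0,0],[0,0,0],[0,0,0],[0,0,0],[0,0,0]]}'
python3 -m handwheel '{"claw":[0,0,0,0,0],"linear":[[0.0068,0.0004,0],[0.0068,0.0004,0],[0.0068,0.0004,0],[0.0068,0.0004,0],[0.0068,0.0004,0]],"turn":[[0,0,0.105],[0,0,0.105],[0,0,0.105],[0,0,0.105],[0,0,0.105]]}'
python3 -m handwheel '{"claw":[0,0,0,0,0,0,0,0],"linear":[[0.0068,0.0004,0],[0.0068,0.0004,0],[0.0068,0.0004,0],[0.0068,0.0004,0],[0.0068,0.0004,0],[0,0,0],[0,0,0],[0,0,0]],"turn":[[0,0,0.105],[0,0,0.105],[0,0,0.105],[0,0,0.105],[0,0,0.105],[0,0,0],[0,0,0],[0,0,0]]}'
python3 -m handwheel '{"claw":[0,0,0,0,0,0,0],"linear":[[0,0,-0.02],[0,0,-0.03],[0,0,-0.03],[0,0,-0.03],[0,0,0],[0,0,0],[0,0,0]],"turn":[[0,0,0],[0,0,0],[0,0,0],[0,0,0],[0,0,0],[0,0,0],[0,0,0]]}'
python3 - <<'E'
from h import *
a=snapshot("scene")[205:295,340:430,::-1];b=snapshot("wrist")[:,:,::-1]
cv2.imwrite("pics/f4.png",np.hstack([cv2.resize(a,(360,360)),cv2.resize(b,(440,360))]))
E
```

```text
time: 12.63
tcp_pos: [0.45, 0.1757, 0.1012]
tcp_rot: [-2.532, -1.857, 0.006]
contact_force: [0.5, -0.3, 0.6]
gripper_width: 0.0001
finger_force: 0.0
time: 13.22
tcp_pos: [0.4482, 0.1421, 0.1018]
tcp_rot: [-1.975, -2.441, 0.003]
contact_force: [1.2, 0.8, 0.3]
gripper_width: -0.0
finger_force: 0.0
time: 13.72
tcp_pos: [0.4487, 0.1426, 0.0328]
tcp_rot: [-1.972, -2.444, 0.002]
contact_force: [-0.4, 0.1, -0.5]
gripper_width: -0.0004
finger_force: 0.0
time: 14.13
tcp_pos: [0.452, 0.1764, 0.0348]
tcp_rot: [2.543, 1.842, 0.002]
contact_force: [0.4, -3.0, -0.1]
gripper_width: -0.0001
finger_force: 0.8
time: 14.8
tcp_pos: [0.4699, 0.2043, 0.0341]
tcp_rot: [2.931, 1.131, 0.002]
contact_force: [0.2, -0.0, -0.0]
gripper_width: 0.0002
finger_force: 0.0
time: 15.38
tcp_pos: [0.4691, 0.204, 0.143]
tcp_rot: [-2.932, -1.129, 0.001]
contact_force: [0.3, 0.2, -1.0]
gripper_width: -0.0002
finger_force: 0.0
```

View pics/f4.png

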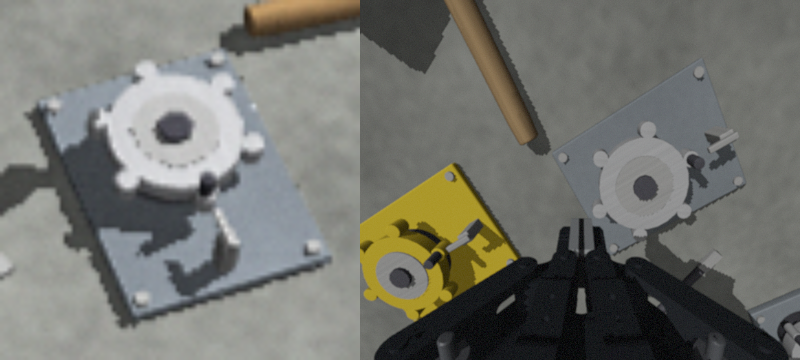

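Both views show the pin lobe in line with the pointer, with the gripper clear above.

```bash
python3 -c "
from plant import *
print(finish_job())"
```

```text
the job is handed in; nothing more can be done
None
```

The big counter is back at zero after four single clockwise clicks, with the pin lobe in line with the pointer in the last pictures; I've handed the job in, but no verdict came back.

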